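# Gauge the bore, fit the post

### The job

Take the depth rod from its stand, lower it into the open socket of the skid, rest it on the bottom of the bore with a light push for a moment to learn the depth, and put the rod back upright in its stand. Then, from the rack, choose the one post whose thick shank is as long as the bore is deep, lower it gently all the way down into the socket so that its step is level with the socket's top face, and let go. Never let a post that is too short sink into the socket, do not press hard on anything in the bore, and leave the other posts in the rack and everything else on the table where it is.

Things in the scene. Friction and masses are not known exactly. Their poses are not given: they have to be found in the camera images.
- skid: aluminium plate 80 x 212 x 10 mm lying on the table, fixed, with a low rail (top 26 mm above the table) along each long side; it carries a row of three white socket blocks along its y axis at y = -66, 0 and +66 mm. The blocks at 0 and +66 are closed by black round caps (34 mm across, 14 mm high); the one at y = -66 mm is open. Origin: centre of the plate's underside, z up
- mouth (a point): centre of the open socket's bore, in its top face, 74 mm above the table; turns with the skid, z up
- insert_a: one of three outwardly alike, fixed white plastic socket blocks 56 x 56 x 64 mm; origin at the centre of its underside, 10 mm above the table. Bored from above with a flat-bottomed round hole 21.2 mm across without a chamfer. One block is bored 32 mm deep, one 40, one 48: which is not marked and which one stands in the open place changes from time to time. Brittle: a push of over 45 N by rod or post spoils it
- insert_b: one of three outwardly alike, fixed white plastic socket blocks 56 x 56 x 64 mm; origin at the centre of its underside, 10 mm above the table. Bored from above with a flat-bottomed round hole 21.2 mm across without a chamfer. One block is bored 32 mm deep, one 40, one 48: which is not marked and which one stands in the open place changes from time to time. Brittle: a push of over 45 N by rod or post spoils it
- insert_c: one of three outwardly alike, fixed white plastic socket blocks 56 x 56 x 64 mm; origin at the centre of its underside, 10 mm above the table. Bored from above with a flat-bottomed round hole 21.2 mm across without a chamfer. One block is bored 32 mm deep, one 40, one 48: which is not marked and which one stands in the open place changes from time to time. Brittle: a push of over 45 N by rod or post spoils it
- stand: grey plastic stand for the rod, fixed, 56 x 56 x 46 mm, with an upright hole 12 mm across and 36 mm deep in the middle of its top; origin at the centre of its underside, on the table
- rod: steel depth rod, 126 mm long, standing in the stand at the start: shaft 10 mm across and 80 mm long with a small foot chamfer, dark rings on the shaft every 8 mm (32 to 56 mm above the foot); above the shaft a dark round handle 22 mm across and 46 mm high. 0.12 kg, may vary. Origin at the centre of the foot, z along the rod towards the handle. Standing in the stand its foot is 10 mm above the table; it may lean up to 3 degrees
- rod_tip (a point): the centre of the rod's foot (the end that probes), same place as the rod's origin
- rack: grey plastic post rack, fixed, 44 x 196 x 20 mm, with three round pockets 23 mm across and 12 mm deep in a row along its y axis at y = -64, 0, +64 mm; origin at the centre of its underside. The three posts stand in the pockets in any order, feet 8 mm above the table
- post_s: aluminium post, 74 mm tall: round shank 20 mm across and 32 mm long with a 2 mm foot chamfer, above it a neck 12 mm across and 20 mm long, on top a round head 28 mm across and 22 mm high to hold it by. About 0.13 kg, may vary. Origin at the centre of the foot, z up along the post
- post_m: aluminium post, 82 mm tall: round shank 20 mm across and 40 mm long with a 2 mm foot chamfer, above it a neck 12 mm across and 20 mm long, on top a round head 28 mm across and 22 mm high to hold it by. About 0.13 kg, may vary. Origin at the centre of the foot, z up along the post
- post_l: aluminium post, 90 mm tall: round shank 20 mm across and 48 mm long with a 2 mm foot chamfer, above it a neck 12 mm across and 20 mm long, on top a round head 28 mm across and 22 mm high to hold it by. About 0.13 kg, may vary. Origin at the centre of the foot, z up along the post
- post_s_step (a point): centre of the step between shank and neck of post_s, 32 mm above its foot: level with the socket's top face when the post fits and stands on the bottom. A shorter post sinks in, a longer one stands proud
- post_m_step (a point): centre of the step between shank and neck of post_m, 40 mm above its foot: level with the socket's top face when the post fits and stands on the bottom. A shorter post sinks in, a longer one stands proud
- post_l_step (a point): centre of the step between shank and neck of post_l, 48 mm above its foot: level with the socket's top face when the post fits and stands on the bottom. A shorter post sinks in, a longer one stands proud
- screwdriver: a screwdriver lying flat: not needed, leave it alone; origin on its underside, mid-tool
- wrench: a steel wrench lying flat: not needed, leave it alone; origin on its underside, mid-tool
- tape: a yellow roll of tape lying flat, 84 mm across, 24 mm high: not needed, leave it alone; origin on its underside
- servo: a small black servo with a white arm, 40 x 20 x 45 mm: not needed, leave it alone; origin on its underside
- thruster: a black and yellow thruster pod, 84 mm across, 78 mm high: not needed, leave it alone; origin on its underside
- foam: an olive foam block, 160 x 100 x 50 mm: not needed, leave it alone; origin on its underside
- grease: a jar, 60 mm across, 70 mm high: not needed, leave it alone; origin on its underside
There are look-alikes about, which are no part of the job. What is shaped like the stand but yellow is not meant. What is shaped like the post_m but pink is not meant.

How it is judged:
By the outcome, as a careful person would: the job done as asked, in the order asked, and still so for the second after the job is handed in, with the robot touching nothing.
It also fails if it takes over 58 s, if anything falls off the work surface, if the arm or the gripper's body presses on something with over 40 N, if the wrist force passes 120 N, or if a joint passes its speed limit or range.

### The arm

A 6-joint arm with a two-finger parallel gripper is mounted at the origin on the work surface. World frame = base frame: x ahead of the robot, y to its left, z up, the work surface at z = 0. Lengths are in m, angles in rad, forces in N, time in s.
With the tool pointing down it reaches from about 0.35 to 0.975 m from the base axis. Payload 7.1 kg.
Tool frame: the origin (TCP) lies at the very end of the fingers, on their centre line; the grasp point (between the pads) lies 19 mm behind it (hold_point_z is the distance from the TCP to the grasp point, in m); x points along the fingers, y is the direction in which the jaws open and shut, and the axes are right-handed (so a half turn about x gives the same grasp; the last joint's range is limited). The gripper opens to 88 mm and grips with 3 to 60 N. Pads are 20 mm wide; open, the fingers measure 115 mm over their backs; the gripper's body (75 mm by 178 mm) begins 61 mm behind the grasp point.
Start: joints at [1.282, 0.423, 1.63, -0, 1.089, -0.019], TCP at [0.167, 0.602, 0.223] pointing down, gripper open.
Joint ranges: [-3, 3], [-0.9, 2.11], [0.09, 2.58], [-1.31, 4.45], [0.11, 2.69], [-2.54, 2.54]. Speed limits (rad/s): [2.39, 2.39, 3.01, 3.14, 3.14, 3.14].

### API

Orientations are given as a unit quaternion [w, x, y, z].
In Python, from bench import sense, camera, finish_job, hold_point_z gives the robot as it stands. The module is installed in compiled form; this text tells all that it offers.
- The arm moves only by the shell command python3 -m creep 'ROWS' [FORCE]. ROWS is a JSON object of lists of equal length, an entry for each row: "slide": the shift along the tool's x, y, z in units of 0.1 m (1.0 is 0.1 m), a list of three; "angular": the turn, a rotation vector about the tool's x, y, z in units of pi rad (1.0 is pi rad), a list of three; "claw": the opening, from 0 (shut) to 1 (fully open). A call has 1 to 20 rows; each row is the pose to reach, as a shift and turn from the pose commanded when the call began, along the tool's axes at that moment, turning the shorter way round; what a row does not reach only later rows make up. A row lasts 1/10 s, in which the tool goes at most 50 mm and 8.59 degrees, less where a joint would pass 70% of its speed; a pose out of reach is approached as far as the arm can. A call with a number of a shift or a turn outside -1 to 1 is refused whole. A call with a gripper value outside its range is refused whole. The fingers move at their own pace and stop on an object; FORCE is the grip in N (left out, the last holds). Time passes only in rows, so rows that repeat a pose let the fingers close. It gives the time, the measured TCP pose, the force and the opening at its end, in the units of the state.
- sense(): the state, without advancing time (a new reading comes with each control period).
- camera(name): name is "scene" or "side" or "wrist"; returns a dict with "image" (384x512x3 uint8, red, green, blue), "K" (3x3 intrinsics, pixels), "rvec" (rotation vector, rad) and "tvec" (3), from world to camera coordinates, as OpenCV has them; the wrist camera has in their place "hand_eye" (4x4, takes a point from camera to tool coordinates, whose origin is the TCP and whose axes are the tool frame's). Camera axes: x right, y down, z forward; pixel columns grow to the right and rows downward; lengths in m; the calibration is good to about 2 mm. A picture is of the moment at which its call begins: read the wrist's pose just before it. There is no depth.
- finish_job(): hands the job in, once; it reports no verdict.
The state is a dict: "clock": time; "joints": joint angles; "joint_vel": joint speeds; "joint_efforts": joint torques, N m; "tcp_pos": TCP position; "eef_rot": TCP orientation; "wrist_force": force on the tool from outside, world axes, zero at the start; "ft_torque": the same for the moment, N m; "gripper_width": finger opening in m.
Only numpy, scipy, OpenCV 4.12 (cv2) and the standard library are available. Lean on these libraries where they do the work, as an engineer would, in place of code of your own. Each camera call takes 0.05 s, during which the arm holds its last target. There are 200 camera calls.

## Working session

There is one attempt and no reset: what is moved stays moved. The work goes in short steps, Python scripts to look and compute and a shell command to move; the robot and the scene stay as the last step left them, time stands still between calls to the robot, and variables do not carry over. Pictures are saved under pics/ and viewed, about 8 in all and at most 12, crops included, and the job is handed in when it is done.

```bash
mkdir -p pics; ls; cat > h.py <<'E'
import numpy as np, cv2
from scipy.spatial.transform import Rotation as R
from bench import sense, camera, hold_point_z
def Rq(q): return R.from_quat([q[1],q[2],q[3],q[0]])
def cam(n):
    s=sense(); c=camera(n); K=np.array(c["K"])
    if n=="wrist":
        T=np.eye(4); T[:3,:3]=Rq(s["eef_rot"]).as_matrix(); T[:3,3]=s["tcp_pos"]
        W=T@np.array(c["hand_eye"])
    else:
        V=np.eye(4); V[:3,:3]=cv2.Rodrigues(np.array(c["rvec"],float))[0]; V[:3,3]=np.ravel(c["tvec"]); W=np.linalg.inv(V)
    return c["image"],K,W
def save(n,f):
    im,K,W=cam(n); cv2.imwrite(f"pics/{f}.png",im[:,:,::-1]); np.savez(f"pics/{f}.npz",K=K,W=W,im=im); return im,K,W
def load(f):
    d=np.load(f"pics/{f}.npz"); return d["im"],d["K"],d["W"]
def ray(K,W,uv):
    d=W[:3,:3]@np.linalg.inv(K)@np.array([uv[0],uv[1],1.]); return W[:3,3],d/np.linalg.norm(d)
def onz(K,W,uv,z):
    o,d=ray(K,W,uv); return o+d*(z-o[2])/d[2]
def proj(K,W,p):
    q=K@(np.linalg.inv(W)@np.append(p,1))[:3]; return q[:2]/q[2]
def meet(rs):
    A=sum(np.eye(3)-np.outer(d,d) for o,d in rs); b=sum((np.eye(3)-np.outer(d,d))@o for o,d in rs)
    p=np.linalg.solve(A,b); return p,[np.linalg.norm((np.eye(3)-np.outer(d,d))@(p-o)) for o,d in rs]
def totool(v):  # world shift -> slide units
    return Rq(sense()["eef_rot"]).inv().apply(v)/0.1
E
python3 - <<'E'
from h import *
print(sense(),hold_point_z)
a=save("scene","scene0"); b=save("side","side0"); c=save("wrist","wrist0")
for x in (a,b,c): print(x[1].round(1).tolist(),x[2].round(3).tolist())
big=np.hstack([a[0],b[0]]); 
cv2.imwrite("pics/sceneb.png",cv2.resize(a[0],(800,600),interpolation=cv2.INTER_CUBIC)[:,:,::-1])
cv2.imwrite("pics/sideb.png",cv2.resize(b[0],(800,600),interpolation=cv2.INTER_CUBIC)[:,:,::-1])
E
```

```text
pics
{'clock': 0.0, 'joints': array([ 1.28200237e+00,  4.23809495e-01,  1.63071440e+00,  8.50877519e-06,
        1.08861046e+00, -1.90182167e-02]), 'joint_vel': array([-0.00023412,  0.00048897,  0.00011127, -0.00042157,  0.00024431,
        0.00130399]), 'joint_efforts': array([ 4.86482713e-04, -5.44644105e+01, -2.73650604e+01,  6.44088001e-02,
        2.30033824e-02, -1.38180749e-04]), 'tcp_pos': array([0.16639229, 0.60184763, 0.22191169]), 'eef_rot': array([ 0.70059713,  0.09455429,  0.70076951, -0.09563073]), 'wrist_force': array([ 0.22008148,  0.13372189, -0.46205419]), 'ft_torque': array([ 0.01305989, -0.04500312, -0.02949857]), 'gripper_width': 0.08800739211113398} 0.0187
[[351.6, 0.0, 256.4], [0.0, 351.6, 188.6], [0.0, 0.0, 1.0]] [[0.108, 0.593, -0.798, 1.427], [0.994, -0.073, 0.08, -0.058], [-0.011, -0.802, -0.597, 0.737], [0.0, 0.0, 0.0, 1.0]]
[[363.5, 0.0, 254.1], [0.0, 363.5, 182.2], [0.0, 0.0, 1.0]] [[0.66, -0.592, 0.462, 0.093], [-0.751, -0.507, 0.424, -0.445], [-0.017, -0.627, -0.779, 0.904], [0.0, 0.0, 0.0, 1.0]]
[[319.0, 0.0, 259.0], [0.0, 319.0, 195.5], [0.0, 0.0, 1.0]] [[0.267, 0.929, 0.257, 0.097], [0.964, -0.257, -0.073, 0.622], [-0.002, 0.267, -0.964, 0.384], [0.0, 0.0, 0.0, 1.0]]
```

View pics/sceneb.png

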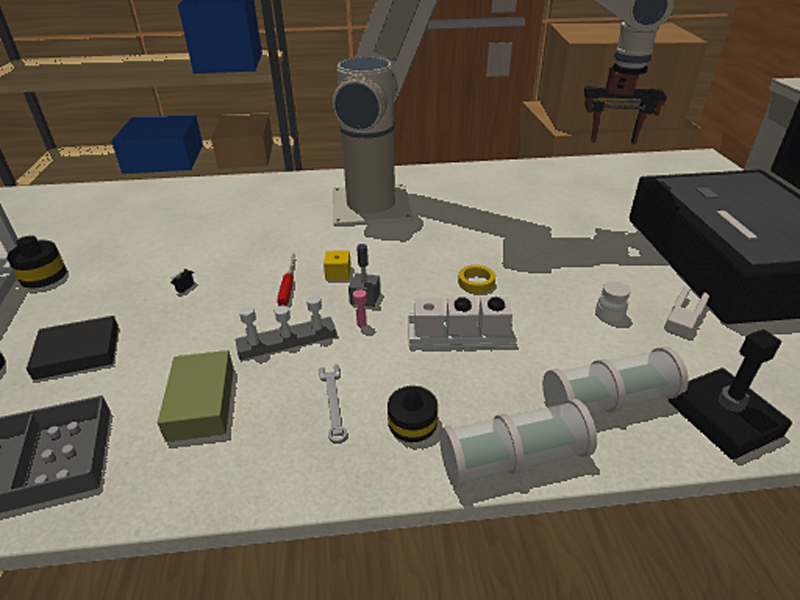

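View pics/sideb.png

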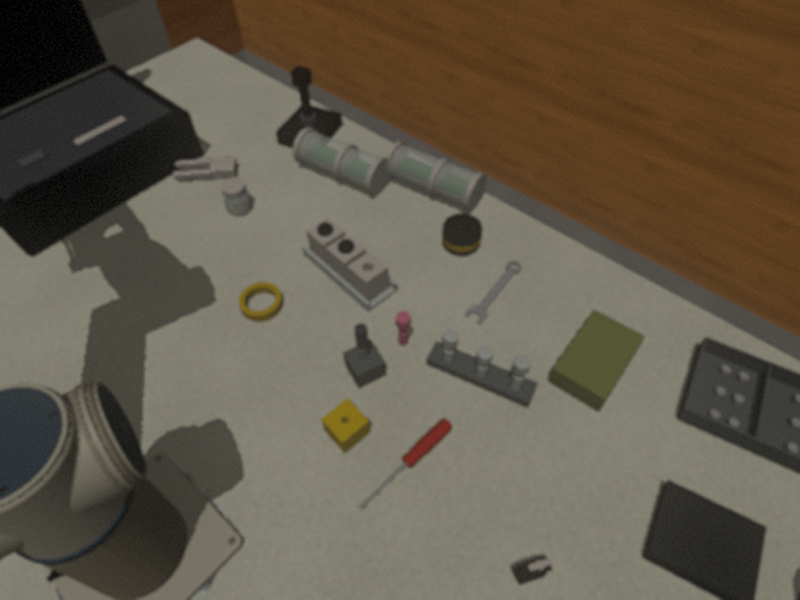

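Scene shows (in 800x600 pixels):
- **Stand:** the grey stand with the rod is at (363,285). The yellow look-alike is at (337,263), empty.
- **Posts:** the rack posts are at (248,330), (283,325) and (315,310). The pink look-alike stands at (360,305).
- **Socket:** the open one is the left block at (428,306). The caps are at (463,303) and (496,303).

In the side view, the rod handle is at (360,330), the posts at (450,340), (484,356) and (520,365), and the mouth at (368,267).

I choose the grey stand with the rod.

```bash
python3 - <<'E'
from h import *
_,K1,W1=load("scene0"); _,K2,W2=load("side0")
P={"rodtop":((362,247),(360,327)),"A":((248,313),(521,361)),"B":((283,312),(485,352)),"C":((315,301),(450,337)),
"mouth":((428,306),(368,267)),"pinktop":((360,294),(403,317)),"cap2":((463,301),(346,244)),"yel":((337,255),(346,420))}
for n,(a,b) in P.items():
    a=np.array(a)*.64;b=np.array(b)*.64
    p,e=meet([ray(K1,W1,a),ray(K2,W2,b)]); print(n,p.round(4),np.round(e,4), 'r',np.hypot(*p[:2]).round(3))
s=sense(); print(Rq(s["eef_rot"]).as_matrix().round(3))
c=camera("wrist"); print(np.array(c["hand_eye"]).round(3).tolist())
im=load("scene0")[0]; cr=np.hstack([cv2.resize(im[145:235,140:340],(800,360),interpolation=cv2.INTER_CUBIC)])
im2=load("side0")[0]; cr2=cv2.resize(im2[130:270,180:360],(309,240),interpolation=cv2.INTER_CUBIC); 
cv2.imwrite("pics/crop1.png",cr[:,:,::-1])
E
```

```text
rodtop [ 0.4438 -0.039   0.1325] [0.001 0.001] r 0.446
A [ 0.587  -0.2652  0.091 ] [0.0001 0.0001] r 0.644
B [ 0.5716 -0.2041  0.0748] [0.0012 0.0012] r 0.607
C [ 0.553  -0.1422  0.0817] [0.0015 0.0015] r 0.571
mouth [0.5831 0.0796 0.0719] [0.0002 0.0002] r 0.589
pinktop [ 0.5346 -0.0518  0.0775] [0.0004 0.0004] r 0.537
cap2 [0.5915 0.1467 0.0839] [0.0008 0.0008] r 0.609
yel [ 0.3347 -0.0994  0.0465] [0.0026 0.0026] r 0.349
[[-0.     0.266  0.964]
 [-0.001  0.964 -0.266]
 [-1.    -0.001 -0.   ]]
[[0.0, -0.267, 0.964, -0.162], [1.0, -0.0, -0.0, 0.001], [0.0, 0.964, 0.267, -0.073], [0.0, 0.0, 0.0, 1.0]]
```

View pics/crop1.png

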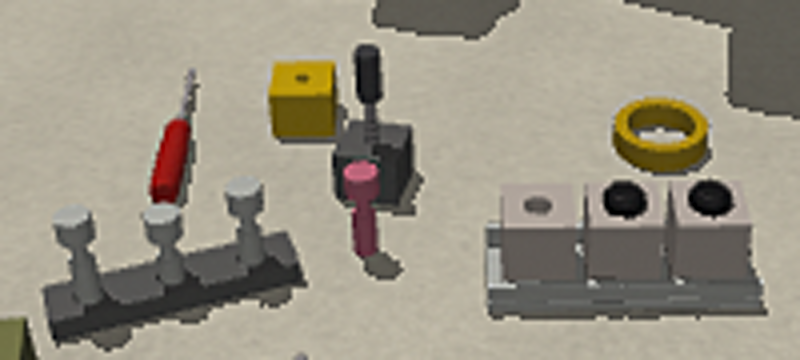

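The crop confirms it: the rod stands in the grey stand, the yellow stand is empty, the pink post is free-standing, and the bore is the leftmost block. Next I move over the scene, turning the jaws to world x, with wrist pictures on the way.

```bash

python3 -m creep '{"slide":[[0,-0.5,0.4],[0,-1,0.8],[0,-1,0.8],[0,-1,0.8],[0,-1,0.8],[0,-1,0.8],[0,-1,0.8],[0,-1,0.8],[0,-1,0.8],[0,-1,0.8]],"angular":[[0.4144,0,0],[0.4144,0,0],[0.4144,0,0],[0.4144,0,0],[0.4144,0,0],[0.4144,0,0],[0.4144,0,0],[0.4144,0,0],[0.4144,0,0],[0.4144,0,0]],"claw":[1,1,1,1,1,1,1,1,1,1]}' 20
python3 -c "
from h import *
s=sense();print(s['tcp_pos'],Rq(s['eef_rot']).as_matrix().round(3))"
```

```text
clock: 1.2
tcp_pos: [0.217, 0.4846, 0.2226]
eef_rot: [-0.5, -0.5, -0.5, 0.5]
wrist_force: [-0.1, -0.0, 0.2]
gripper_width: 0.088
[0.21697979 0.48457667 0.22258894] [[-0.     1.    -0.002]
 [-0.    -0.002 -1.   ]
 [-1.    -0.     0.   ]]
```

```bash

python3 -m creep '{"slide":[[0,0.45,0.5],[0,0.9,1],[0,0.9,1],[0,0.9,1]],"angular":[[0,0,0],[0,0,0],[0,0,0],[0,0,0]],"claw":[1,1,1,1]}' >/dev/null
python3 -m creep '{"slide":[[0,0.45,0.5],[0,0.9,1],[0,0.9,1],[0,0.9,1]],"angular":[[0,0,0],[0,0,0],[0,0,0],[0,0,0]],"claw":[1,1,1,1]}' >/dev/null
python3 -m creep '{"slide":[[0,0.45,0.5],[0,0.9,1],[0,0.9,1],[0,0.9,1]],"angular":[[0,0,0],[0,0,0],[0,0,0],[0,0,0]],"claw":[1,1,1,1]}' >/dev/null
python3 -m creep '{"slide":[[0,0.1,0.5],[0,0.1,0.8],[0,0.1,0.8],[0,0.1,0.8]],"angular":[[0,0,0],[0,0,0],[0,0,0],[0,0,0]],"claw":[1,1,1,1]}'
python3 -c "
from h import *
save('wrist','w1')"
python3 -m creep '{"slide":[[0,0,0.5],[0,0,1],[0,0,1],[0,0,1]],"angular":[[0,0,0],[0,0,0],[0,0,0],[0,0,0]],"claw":[1,1,1,1]}'
python3 -c "
from h import *
save('wrist','w2')"
python3 -m creep '{"slide":[[0,0.2,0.5],[0,0.4,1],[0,0.4,1],[0,0.4,1]],"angular":[[0,0,0],[0,0,0],[0,0,0],[0,0,0]],"claw":[1,1,1,1]}'
python3 -c "
from h import *
save('wrist','w3')"
python3 -m creep '{"slide":[[0,0.2,0.5],[0,0.2,1],[0,0.2,1],[0,0.2,1]],"angular":[[0,0,0],[0,0,0],[0,0,0],[0,0,0]],"claw":[1,1,1,1]}'
python3 -c "
from h import *
save('wrist','w4')
L=[cv2.resize(load(f'w{i}')[0],(400,300),interpolation=cv2.INTER_AREA) for i in (1,2,3,4)]
cv2.imwrite('pics/quad.png',np.vstack([np.hstack(L[:2]),np.hstack(L[2:])])[:,:,::-1])"
```

```text
clock: 2.8
tcp_pos: [0.4962, 0.1055, 0.2227]
eef_rot: [0.5, 0.5, 0.5, -0.5]
wrist_force: [0.2, 0.2, 0.3]
gripper_width: 0.088
clock: 3.25
tcp_pos: [0.4967, 0.005, 0.2227]
eef_rot: [0.5, 0.501, 0.5, -0.5]
wrist_force: [0.1, -0.2, -0.6]
gripper_width: 0.0874
clock: 3.7
tcp_pos: [0.5371, -0.0948, 0.2224]
eef_rot: [0.5, 0.5, 0.5, -0.5]
wrist_force: [-0.2, 0.5, 0.8]
gripper_width: 0.0883
clock: 4.15
tcp_pos: [0.556, -0.1944, 0.2224]
eef_rot: [-0.499, -0.5, -0.5, 0.5]
wrist_force: [-0.4, 0.3, 0.5]
gripper_width: 0.0879
```

View pics/quad.png

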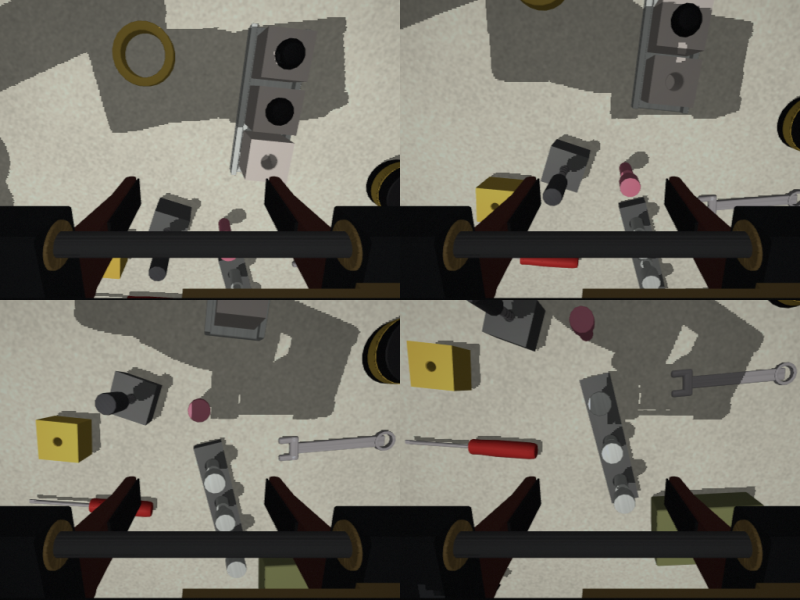

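Wrist views w1–w4 (2x2 montage): w1 shows the bore at (268,162), w2 at (676,82). The handle top is near (553,196) in w2 and (107,404) in w3. The post heads in w3 are at (215,483), (225,522) and (236,570); in w4 they are at (600,404), (612,453) and (624,503). I zoom in on these for exact pixels.

```bash
python3 - <<'E'
from h import *
C=[('w2',165,205),('w3',95,85),('w1',310,170),('w2',310,75),('w3',235,185),('w4',225,160)]
o=[]
for f,x,y in C:
    im=load(f)[0]; x=max(x,0);y=max(y,0); s=66
    if f in('w3','w4') and x>200: s=66
    cr=im[y:y+75,x:x+66]; cr=cv2.resize(cr,(264,300),interpolation=cv2.INTER_CUBIC).copy()
    cr=np.clip(cr.astype(float)*1.6,0,255).astype(np.uint8)
    for k in range(0,66,10):
        cv2.putText(cr,str(x+k),(k*4,8),0,.3,(255,0,0),1); cv2.line(cr,(k*4,0),(k*4,300),(255,255,0) if 0 else (90,160,90),1)
    for k in range(0,75,10):
        cv2.putText(cr,str(y+k),(0,k*4+4),0,.3,(255,0,0),1); cv2.line(cr,(0,k*4),(264,k*4),(90,160,90),1)
    o.append(cr)
cv2.imwrite('pics/zoom.png',np.vstack([np.hstack(o[:3]),np.hstack(o[3:])])[:,:,::-1])
# heads: bright low-sat blobs
for f in('w3','w4'):
    im=load(f)[0]; hsv=cv2.cvtColor(im,cv2.COLOR_RGB2HSV)
    print(f,[im[int(y*1.28),int(x*1.28)].tolist() for x,y in ({'w3':[(215,183),(225,222),(236,268)],'w4':[(200,104),(212,153),(224,203)]}[f])])
for f,p in (('w2',(153,192)),('w3',(106,104)),('w2',(163,170)),('w3',(130,95))): print(f,load(f)[0][int(p[1]*1.28),int(p[0]*1.28)])
E
```

```text
w3 [[176, 179, 174], [168, 171, 165], [161, 164, 159]]
w4 [[87, 89, 88], [176, 179, 175], [167, 169, 165]]
w2 [64 63 65]
w3 [67 67 69]
w2 [42 41 42]
w3 [27 28 29]
```

View pics/zoom.png

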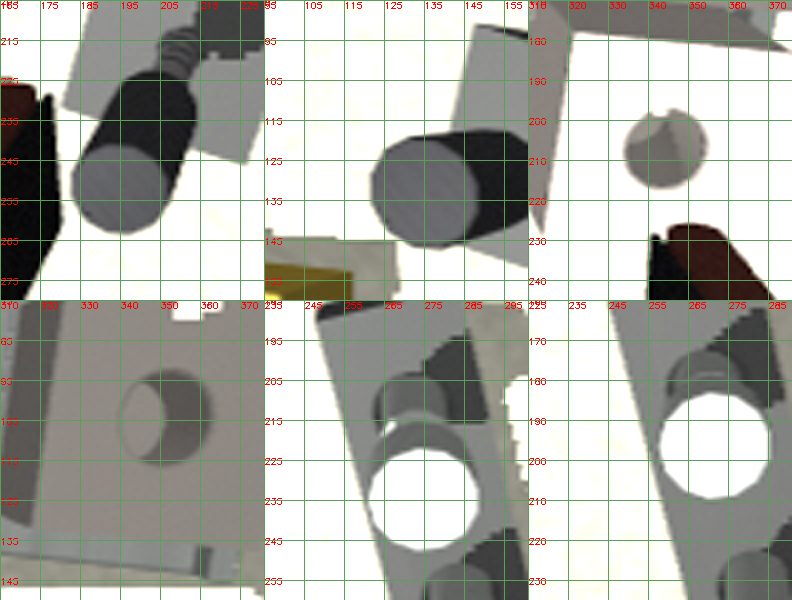

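Zoom shows:
- **Rod top:** w2 (194.7,252.2) and w3 (135.2,133).
- **Mouth:** w1 (344.5,207) and w2 (351.2,104.4).
- **Heads:** white discs, which threshold cleanly, except the shaded head C in w4.

```bash
python3 - <<'E'
from h import *
D={i:load(f'w{i}') for i in (1,2,3,4)}
r=lambda i,uv: ray(D[i][1],D[i][2],uv)
print("rod",meet([r(2,(194.5,252)),r(3,(135,132.8))]))
print("mouth",meet([r(1,(344.2,206.8)),r(2,(351,104.2))]))
H={}
for i in (3,4):
    im=D[i][0]; m=((im.min(2)>148)).astype(np.uint8); 
    # isolate discs: seeds
    for n,(x,y) in ({'C':(275,234),'B':(288,284),'A':(302,343)} if i==3 else {'B':(271,196),'A':(287,260)}).items():
        n_,l,st,ce=cv2.connectedComponentsWithStats(m); k=l[y,x]
        print(i,n,st[k].tolist(),ce[k].round(1)); H[(i,n)]=(st[k][0]+st[k][2]/2-.5,st[k][1]+st[k][3]/2-.5)
for n in 'AB': print(n,meet([r(3,H[3,n]),r(4,H[4,n])]))
im=D[4][0]; g=im[105:165,225:290].mean(2); 
c=D[4]; m=(np.abs(im.astype(int)-[87,89,88]).max(2)<8).astype(np.uint8); n_,l,st,ce=cv2.connectedComponentsWithStats(m); k=l[133,256]; print('C4',st[k],ce[k]); print("C",meet([r(3,H[3,'C']),r(4,ce[k])]))
E
```

```text
rod (array([ 0.44230512, -0.0401903 ,  0.13608688]), [np.float64(0.00014428973933495404), np.float64(0.00014428973933493803)])
mouth (array([0.58337584, 0.08106836, 0.07459916]), [np.float64(6.038114487823946e-05), np.float64(6.038114487839579e-05)])
3 C [262, 223, 26, 24, 496] [274.4 234.4]
3 B [276, 275, 24, 21, 401] [287.8 285.4]
3 A [122, 331, 208, 50, 8438] [222.4 353.8]
4 B [258, 184, 27, 25, 530] [271.3 196.1]
4 A [0, 17, 512, 279, 70676] [230.5 176.6]
A (array([ 0.53870453, -0.13659505,  0.26016321]), [np.float64(0.016964229460068616), np.float64(0.016964229460068404)])
B (array([ 0.56815356, -0.20594019,  0.07946468]), [np.float64(0.00010425461836138341), np.float64(0.00010425461836153038)])
C4 [  230    10   183   223 11281] [312.80046095 108.95975534]
C (array([ 0.56982371, -0.11628391,  0.17189284]), [np.float64(0.0219373521899414), np.float64(0.021937352189941424)])
```

Rod top z = 0.136, mouth z = 0.0746 and r = 0.44 all agree with the text. Moving above the rod.

```bash

python3 -m creep '{"slide":[[0,-0.3,-0.4],[0,-0.6,-0.8],[0,-0.6,-0.8]],"angular":[[0,0,0],[0,0,0],[0,0,0]],"claw":[1,1,1]}' >/dev/null
python3 -m creep '{"slide":[[0,-0.27,-0.37],[0,-0.54,-0.74],[0,-0.54,-0.74],[0,-0.54,-0.74]],"angular":[[0,0,0],[0,0,0],[0,0,0],[0,0,0]],"claw":[0.6,0.6,0.6,0.6]}'
python3 -c "
from h import *
save('scene','s1');save('side','sd1')
s=sense();print(s['tcp_pos'],Rq(s['eef_rot']).as_matrix().round(4),s['gripper_width'])"
```

```text
clock: 4.9
tcp_pos: [0.4425, -0.0398, 0.2232]
eef_rot: [0.501, 0.5, 0.5, -0.499]
wrist_force: [0.6, -0.4, -0.1]
gripper_width: 0.0592
[ 0.44353919 -0.04120251  0.22313419] [[ 1.5e-03  1.0e+00  4.0e-04]
 [-3.0e-04  4.0e-04 -1.0e+00]
 [-1.0e+00  1.5e-03  3.0e-04]] 0.053815632122242184
```

```bash

python3 -m creep '{"slide":[[0.4,0,0],[0.7,0,0],[0.9,0,0]],"angular":[[0,0,0],[0,0,0],[0,0,0]],"claw":[0.6,0.6,0.6]}' >/dev/null
python3 -m creep '{"slide":[[0.2,0,0],[0.38,0,0],[0.38,0,0]],"angular":[[0,0,0],[0,0,0],[0,0,0]],"claw":[0.6,0.6,0.6]}'
python3 -m creep '{"slide":[[0,0,0],[0,0,0],[0,0,0],[0,0,0],[0,0,0],[0,0,0],[0,0,0],[0,0,0]],"angular":[[0,0,0],[0,0,0],[0,0,0],[0,0,0],[0,0,0],[0,0,0],[0,0,0],[0,0,0]],"claw":[0,0,0,0,0,0,0,0]}' 25
python3 -c "
from h import *
for i in range(3): print(sense()['tcp_pos'],sense()['wrist_force'])"
```

```text
clock: 5.6
tcp_pos: [0.4419, -0.042, 0.0927]
eef_rot: [-0.498, -0.5, -0.501, 0.501]
wrist_force: [-0.2, -0.9, 0.4]
gripper_width: 0.0528
clock: 6.4
tcp_pos: [0.443, -0.0416, 0.0952]
eef_rot: [0.5, 0.5, 0.499, -0.5]
wrist_force: [-1.0, -0.3, 5.1]
gripper_width: 0.0212
[ 0.44303169 -0.04156643  0.09523189] [-1.01257429 -0.27651793  5.10189814]
[ 0.44303169 -0.04156643  0.09523189] [-1.01257429 -0.27651793  5.10189814]
[ 0.44303169 -0.04156643  0.09523189] [-1.01257429 -0.27651793  5.10189814]
```

```bash

python3 -m creep '{"slide":[[-0.1,0,0],[-0.25,0,0],[-0.4,0,0],[-0.6,0,0],[-0.8,0,0],[-1,0,0],[-1,0,0],[-1,0,0]],"angular":[[0,0,0],[0,0,0],[0,0,0],[0,0,0],[0,0,0],[0,0,0],[0,0,0],[0,0,0]],"claw":[0,0,0,0,0,0,0,0]}'
python3 - <<'E'
from h import *
save('scene','s2');save('side','sd2');save('wrist','w5')
s=sense();print(s['tcp_pos'],s['wrist_force'],s['ft_torque'])
a=load('s2')[0][120:220,190:290]; b=load('sd2')[0][150:250,190:290]; w=load('w5')[0]
o=np.hstack([cv2.resize(a,(300,300),interpolation=2),cv2.resize(b,(300,300),interpolation=2)])
o=np.vstack([o,np.hstack([cv2.resize(w,(400,300)),np.zeros((300,200,3),np.uint8)])])
cv2.imwrite('pics/lift.png',np.clip(o*1.4,0,255).astype(np.uint8)[:,:,::-1])
E
```

```text
clock: 7.2
tcp_pos: [0.4424, -0.0415, 0.1948]
eef_rot: [0.5, 0.5, 0.5, -0.5]
wrist_force: [0.2, 0.7, -1.3]
gripper_width: 0.0213
[ 0.44173965 -0.04141452  0.19369337] [ 0.40513755 -0.47114968 -1.97752247] [-0.02922803  0.10378052 -0.07080445]
```

View pics/lift.png

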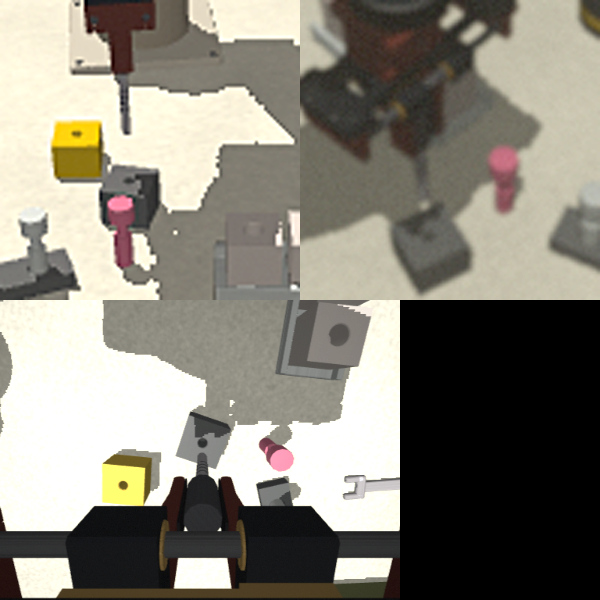

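The rod is held upright and the tip is free above the stand hole. In the crop the tip is at scene (125,132) and side (423,203); the stand hole is at scene (129,181) and wrist (202,442).

```bash
python3 - <<'E'
from h import *
a,b,w=[load(f)[1:] for f in('s2','sd2','w5')]
print('tip',meet([ray(*a,(125/3+190,132/3+120)),ray(*b,(123/3+190,203/3+150))]))
print('hole',onz(*a,(129/3+190,181/3+120),.046),onz(*w,(202*1.28,142*1.28),.046))
print('mouth w5',onz(*w,(339*1.28,35*1.28),.074))
print('proj tip in wrist if straight',proj(*w,np.array([.4425,-.041,.110]))/1.28)
s=np.array([sense()['tcp_pos']]);print(s)
E
```

```text
tip (array([ 0.43799378, -0.04190594,  0.10494335]), [np.float64(0.0009894023198301766), np.float64(0.0009894023198300632)])
hole [ 0.44813768 -0.04018098  0.046     ] [ 0.44145256 -0.03963524  0.046     ]
mouth w5 [0.58378907 0.08061654 0.074     ]
proj tip in wrist if straight [202.73899805 157.36544183]
[[ 0.44173965 -0.04141452  0.19369337]]
```

```bash

python3 -m creep '{"slide":[[0,0.2,-0.17],[0,0.5,-0.43],[0,0.71,-0.61],[0,0.71,-0.61]],"angular":[[0,0,0],[0,0,0],[0,0,0],[0,0,0]],"claw":[0,0,0,0]}' >/dev/null
python3 -m creep '{"slide":[[0,0.3,-0.25],[0,0.5,-0.43],[0,0.71,-0.61],[0,0.71,-0.61],[0.15,0.71,-0.61],[0.28,0.71,-0.61],[0.28,0.71,-0.61],[0.28,0.71,-0.61]],"angular":[[0,0,0],[0,0,0],[0,0,0],[0,0,0],[0,0,0],[0,0,0],[0,0,0],[0,0,0]],"claw":[0,0,0,0,0,0,0,0]}'
python3 - <<'E'
from h import *
save('scene','s3');save('side','sd3');save('wrist','w6')
s=sense();print(s['tcp_pos'],s['wrist_force'])
a=load('s3')[0][150:250,230:330]; b=load('sd3')[0][120:220,185:285]; w=load('w6')[0]
im,K,W=load('w6'); u=proj(K,W,np.array([.5835,.081,.074])); print(u, [proj(*load(f)[1:],np.array([.5835,.081,.074])) for f in('s3','sd3')])
x,y=int(u[0])-50,max(0,int(u[1])-50)
o=np.hstack([cv2.resize(a,(265,300),interpolation=2),cv2.resize(b,(265,300),interpolation=2),cv2.resize(w[y:y+100,x:x+100],(265,300),interpolation=2)])
cv2.imwrite('pics/over.png',np.clip(o*1.4,0,255).astype(np.uint8)[:,:,::-1])
E
```

```text
clock: 8.55
tcp_pos: [0.5835, 0.0797, 0.1657]
eef_rot: [-0.499, -0.5, -0.5, 0.501]
wrist_force: [0.5, 1.1, -2.0]
gripper_width: 0.0218
[0.58484021 0.0801051  0.16711729] [-0.26915754  0.48116319 -1.19298851]
[257.06555091 197.57581802] [array([274.34905491, 195.37572109]), array([235.1867986 , 170.08654538])]
```

View pics/over.png

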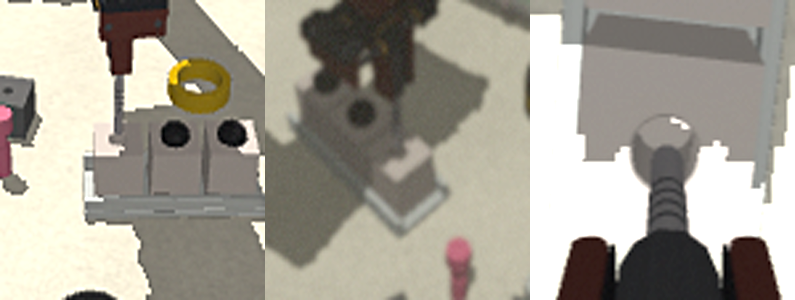

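The wrist crop shows the rod tip centred over the bore (bore about (664,145) in the montage). I lower in small steps, reading the force.

```bash

python3 -m creep '{"slide":[[0.1,0,0],[0.2,0,0],[0.3,0,0],[0.36,0,0],[0.37,0,0],[0.37,0,0]],"angular":[[0,0,0],[0,0,0],[0,0,0],[0,0,0],[0,0,0],[0,0,0]],"claw":[0,0,0,0,0,0]}'
python3 -m creep '{"slide":[[0.01,0,0],[0.02,0,0],[0.03,0,0],[0.03,0,0]],"angular":[[0,0,0],[0,0,0],[0,0,0],[0,0,0]],"claw":[0,0,0,0]}'
python3 -m creep '{"slide":[[0.01,0,0],[0.02,0,0],[0.02,0,0]],"angular":[[0,0,0],[0,0,0],[0,0,0]],"claw":[0,0,0]}'
```

```text
clock: 9.3
tcp_pos: [0.5845, 0.0804, 0.1292]
eef_rot: [-0.5, -0.5, -0.5, 0.5]
wrist_force: [-0.3, 1.1, 0.3]
gripper_width: 0.0216
clock: 9.7
tcp_pos: [0.5846, 0.0804, 0.1267]
eef_rot: [0.5, 0.5, 0.5, -0.5]
wrist_force: [0.1, 0.7, -0.8]
gripper_width: 0.0217
clock: 10.0
tcp_pos: [0.5846, 0.0804, 0.1246]
eef_rot: [-0.5, -0.5, -0.5, 0.5]
wrist_force: [0.3, -0.2, -0.9]
gripper_width: 0.0217
```

No contact at the 32 mm level (0.1266). Next is the 40 mm level (0.1186).

```bash

python3 -m creep '{"slide":[[0.015,0,0],[0.03,0,0],[0.04,0,0],[0.04,0,0]],"angular":[[0,0,0],[0,0,0],[0,0,0],[0,0,0]],"claw":[0,0,0,0]}' | grep -E 'tcp|force'
python3 -m creep '{"slide":[[0.005,0,0],[0.01,0,0],[0.01,0,0]],"angular":[[0,0,0],[0,0,0],[0,0,0]],"claw":[0,0,0]}'| grep -E 'tcp|force'
python3 -m creep '{"slide":[[0.005,0,0],[0.01,0,0],[0.01,0,0]],"angular":[[0,0,0],[0,0,0],[0,0,0]],"claw":[0,0,0]}'| grep -E 'tcp|force'
python3 -m creep '{"slide":[[0.005,0,0],[0.005,0,0]],"angular":[[0,0,0],[0,0,0]],"claw":[0,0]}'| grep -E 'tcp|force'
```

```text
tcp_pos: [0.5845, 0.0803, 0.1204]
wrist_force: [-0.5, -0.2, -0.8]
tcp_pos: [0.5846, 0.0803, 0.1196]
wrist_force: [-0.2, 0.5, -0.9]
tcp_pos: [0.5849, 0.0804, 0.1193]
wrist_force: [-1.3, -0.7, 4.9]
tcp_pos: [0.585, 0.0804, 0.1192]
wrist_force: [-2.4, 1.0, 8.4]
```

Contact at TCP z = 0.1193 with about 8 N. That gives foot z ≈ 0.0345 (pick-up reference 0.0946), a depth of about 40 mm, so the post is post_m. I hold briefly, lift and return.

```bash

python3 -m creep '{"slide":[[0,0,0],[0,0,0],[0,0,0],[0,0,0],[-0.05,0,0],[-0.25,0,0],[-0.5,0,0],[-0.765,0,0],[-0.765,0,0]],"angular":[[0,0,0],[0,0,0],[0,0,0],[0,0,0],[0,0,0],[0,0,0],[0,0,0],[0,0,0],[0,0,0]],"claw":[0,0,0,0,0,0,0,0,0]}' | grep -E 'tcp|force'
python3 -m creep '{"slide":[[0,-0.2,0.17],[0,-0.5,0.43],[0,-0.71,0.61],[0,-0.71,0.61]],"angular":[[0,0,0],[0,0,0],[0,0,0],[0,0,0]],"claw":[0,0,0,0]}' >/dev/null
python3 -m creep '{"slide":[[0,-0.3,0.25],[0,-0.5,0.43],[0,-0.71,0.61],[0,-0.71,0.61],[0.25,-0.71,0.61],[0.5,-0.71,0.61],[0.57,-0.71,0.61],[0.57,-0.71,0.61],[0.57,-0.71,0.61]],"angular":[[0,0,0],[0,0,0],[0,0,0],[0,0,0],[0,0,0],[0,0,0],[0,0,0],[0,0,0],[0,0,0]],"claw":[0,0,0,0,0,0,0,0,0]}'
python3 - <<'E'
from h import *
save('scene','s4');save('side','sd4');save('wrist','w7')
s=sense();print(s['tcp_pos'],s['wrist_force'])
o=[]
for f in('s4','sd4','w7'):
    im,K,W=load(f); u=proj(K,W,np.array([.442,-.041,.05])).round().astype(int); print(f,u)
    x,y=u-30; o.append(cv2.resize(im[y:y+60,x:x+60],(265,265),interpolation=2))
cv2.imwrite('pics/back.png',np.clip(np.hstack(o)*1.6,0,255).astype(np.uint8)[:,:,::-1])
E
```

```text
tcp_pos: [0.587, 0.0806, 0.1981]
wrist_force: [-0.2, -0.1, -1.5]
clock: 13.4
tcp_pos: [0.4434, -0.0413, 0.1381]
eef_rot: [0.5, 0.5, 0.5, -0.5]
wrist_force: [0.5, 0.5, -0.7]
gripper_width: 0.0217
[ 0.44344821 -0.04146926  0.13854331] [ 0.94256261  0.04008599 -1.09381275]
s4 [233 178]
sd4 [233 227]
w7 [256 200]
```

View pics/back.png

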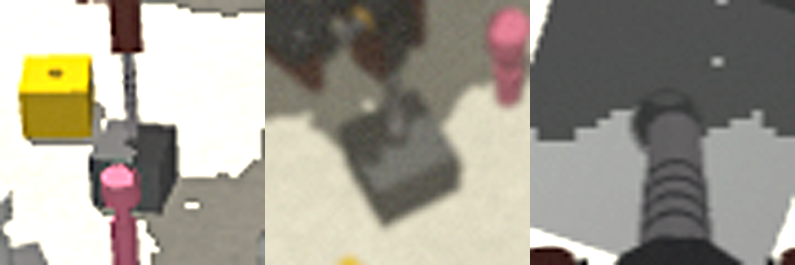

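```bash
python3 - <<'E'
from h import *
im,K,W=load('w7'); p=np.array([.4434,-.0413,0])
for z in (.046,.050,.053): print(z,proj(K,W,p+[0,0,z]), proj(K,W,p+[.006,0,z])-proj(K,W,p+[0,0,z]))
for f in ('w5','w7'):
    im,K,W=load(f)
    print(f,[onz(K,W,(u,v),.046).round(4) for u,v in ({'w7':[(226+104/4.417,170+113/4.417),(226+138/4.417,170+113/4.417),(226+172/4.417,170+113/4.417)],'w5':[(258.6,181.8)]}[f])])
x,y=226,170
c=cv2.resize(load('w7')[0][180:225,236:281],(600,600),interpolation=cv2.INTER_CUBIC)
d=cv2.resize(load('w5')[0][160:215,230:285],(600,600),interpolation=cv2.INTER_CUBIC)
cv2.imwrite('pics/tip.png',cv2.resize(np.clip(np.hstack([c,d])*2.2,0,255).astype(np.uint8)[:,:,::-1],(800,400)))
E
```

```text
0.046 [258.0141382  198.70931191] [ 7.21591522e+00 -6.23974516e-03]
0.05 [258.0012174  200.06708342] [ 7.32227332e+00 -6.33046801e-03]
0.053 [257.99127404 201.11197231] [ 7.40412243e+00 -6.40026018e-03]
w5 [array([ 0.4415, -0.0397,  0.046 ])]
w7 [array([ 0.4364, -0.0386,  0.046 ]), array([ 0.4428, -0.0386,  0.046 ]), array([ 0.4491, -0.0386,  0.046 ])]
```

View pics/tip.png

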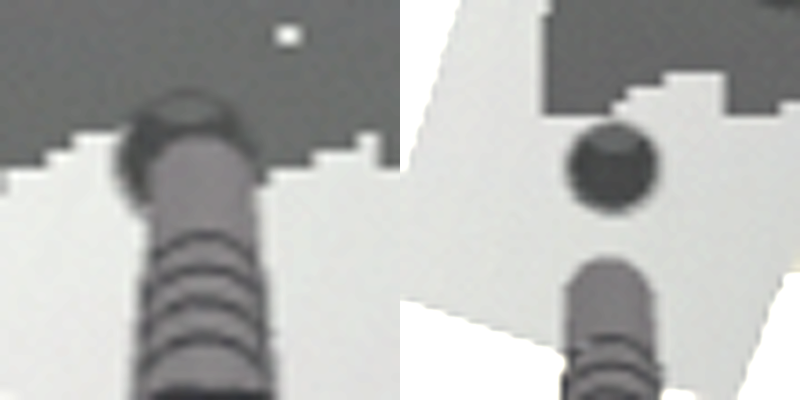

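The close crop shows the tip about 1.5 mm to +x and 0.8 mm to −y of the stand hole. I correct that, then lower with checks.

```bash

python3 -m creep '{"slide":[[0,-0.015,-0.008],[0.03,-0.015,-0.008],[0.06,-0.015,-0.008],[0.09,-0.015,-0.008],[0.09,-0.015,-0.008]],"angular":[[0,0,0],[0,0,0],[0,0,0],[0,0,0],[0,0,0]],"claw":[0,0,0,0,0]}'| grep -E 'tcp|force'
python3 -m creep '{"slide":[[0.03,0,0],[0.05,0,0],[0.05,0,0]],"angular":[[0,0,0],[0,0,0],[0,0,0]],"claw":[0,0,0]}'| grep -E 'tcp|force'
python3 -c "
from h import *
save('wrist','w8'); print(sense()['tcp_pos'],sense()['wrist_force'])"
```

```text
tcp_pos: [0.4411, -0.0408, 0.1283]
wrist_force: [0.2, -0.7, -1.4]
tcp_pos: [0.4411, -0.0408, 0.1234]
wrist_force: [1.3, -0.5, -2.4]
[ 0.44112142 -0.04079275  0.1235274 ] [ 0.17668111 -1.16111657 -1.69979415]
```

The foot is inside the hole with no force. Continuing down.

```bash

python3 -m creep '{"slide":[[0.05,0,0],[0.1,0,0],[0.15,0,0],[0.2,0,0],[0.24,0,0],[0.26,0,0],[0.27,0,0],[0.27,0,0]],"angular":[[0,0,0],[0,0,0],[0,0,0],[0,0,0],[0,0,0],[0,0,0],[0,0,0],[0,0,0]],"claw":[0,0,0,0,0,0,0,0]}'| grep -E 'tcp|force'
python3 -m creep '{"slide":[[0.005,0,0],[0.01,0,0],[0.01,0,0]],"angular":[[0,0,0],[0,0,0],[0,0,0]],"claw":[0,0,0]}'| grep -E 'tcp|force'
```

```text
tcp_pos: [0.4411, -0.0407, 0.0965]
wrist_force: [1.8, -1.6, -1.8]
tcp_pos: [0.4411, -0.0407, 0.0958]
wrist_force: [2.1, -1.8, -1.1]
```

```bash

python3 -m creep '{"slide":[[0.005,0,0],[0.01,0,0],[0.01,0,0]],"angular":[[0,0,0],[0,0,0],[0,0,0]],"claw":[0,0,0]}'| grep -E 'tcp|force'
python3 -m creep '{"slide":[[0,0,0],[0,0,0],[0,0,0],[0,0,0]],"angular":[[0,0,0],[0,0,0],[0,0,0],[0,0,0]],"claw":[0.6,0.6,0.6,0.6]}'
python3 -m creep '{"slide":[[-0.2,0,0],[-0.6,0,0],[-1,0,0],[-1,0,0]],"angular":[[0,0,0],[0,0,0],[0,0,0],[0,0,0]],"claw":[0.6,0.6,0.6,0.6]}' | grep tcp
python3 -m creep '{"slide":[[0,0.5,0.5],[0,0.8,0.7],[0,0.8,0.7],[0,0.8,0.7]],"angular":[[0,0,0],[0,0,0],[0,0,0],[0,0,0]],"claw":[0.6,0.6,0.6,0.6]}'
python3 - <<'E'
from h import *
save('wrist','w9'); save('scene','s5'); save('side','sd5')
E
```

```text
tcp_pos: [0.4413, -0.0407, 0.0952]
wrist_force: [-0.6, -0.6, 6.7]
clock: 16.2
tcp_pos: [0.4407, -0.0406, 0.0945]
eef_rot: [-0.5, -0.5, -0.5, 0.5]
wrist_force: [-0.3, -0.2, -0.6]
gripper_width: 0.0501
tcp_pos: [0.444, -0.041, 0.199]
clock: 17.0
tcp_pos: [0.521, -0.1114, 0.1934]
eef_rot: [-0.499, -0.5, -0.5, 0.501]
wrist_force: [-0.6, -0.3, 0.5]
gripper_width: 0.0525
```

The bottom of the stand felt at TCP 0.0952 gives a bore depth of 39.9 mm, confirming 40. Now I check the rod in its stand and which head is which height.

```bash
python3 - <<'E'
from h import *
o=[]
for f,(x,y,w,h) in {'w9':(0,0,512,384),'w3':(240,210,90,180),'w4':(230,110,90,180)}.items():
    im=load(f)[0][y:y+h,x:x+w]; c=cv2.resize(im,(400,300) if f=='w9' else (200,400),interpolation=2)
    if f=='w9': c=np.vstack([c,cv2.resize(load('s5')[0][140:215,150:250],(400,300),interpolation=2)])
    else: c=np.vstack([c,np.zeros((200,200,3),np.uint8)])
    o.append(np.clip(c*1.4,0,255).astype(np.uint8))
cv2.imwrite('pics/posts.png',np.hstack(o)[:,:,::-1])
E
```

```text
(no output)
```

View pics/posts.png

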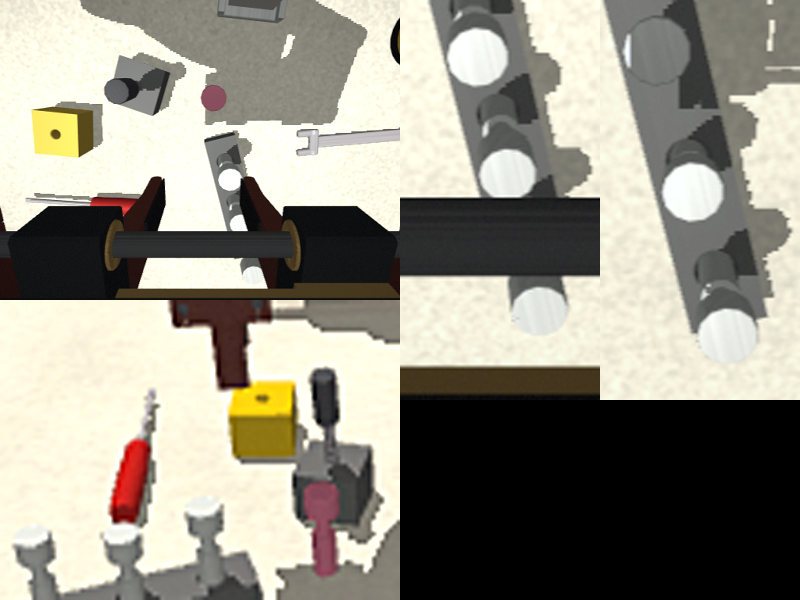

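The rod stands upright in its stand, and nothing else has been disturbed. Head pixels:

| Head | w3 | w4 |
|---|---|---|
| C | (275,235.5) | (255.7,132.5) |
| B | (288.6,287.5) | (272,196.3) |
| A | (303,350) | (287.6,260.3) |

Head C in w9 is at (294,230).

```bash
python3 - <<'E'
from h import *
P={'C':{'w3':(274.7,235),'w4':(255.3,132.2)},'B':{'w3':(288.3,287),'w4':(271.5,196)},'A':{'w3':(302.5,349.5),'w4':(287.3,260)}}
im=load('w9')[0]; m=(im.min(2)>140).astype(np.uint8); m[:,:270]=0;m[:,312:]=0
n_,l,st,ce=cv2.connectedComponentsWithStats(m); k=l[230,294]; print(st[k],ce[k])
P['C']['w9']=(294,230)
for n,d in P.items():
    p,e=meet([ray(*load(f)[1:],uv) for f,uv in d.items()]); print(n,p.round(4),np.round(e,4))
s=sense();print(s['tcp_pos'])
# radius check of head size vs height
E
```

```text
[279 216  31  28 640] [293.9       229.5453125]
C [ 0.5528 -0.1428  0.0917] [0.0003 0.0004 0.0005]
B [ 0.5684 -0.2039  0.0867] [0.0001 0.0001]
A [ 0.582  -0.2578  0.1151] [0.0006 0.0006]
[ 0.51925477 -0.10990152  0.19373543]
```

C ≈ 0.092 suggests post_m, but A and B are loosely measured. Two better views will settle it.

```bash

python3 -m creep '{"slide":[[0,0.2,0.5],[0,0.4,1],[0,0.4,1],[0,0.4,1],[0,0.4,1]],"angular":[[0,0,0],[0,0,0],[0,0,0],[0,0,0],[0,0,0]],"claw":[0.6,0.6,0.6,0.6,0.6]}' | grep tcp
python3 -c "
from h import *
save('wrist','w10')"
python3 -m creep '{"slide":[[0,0,0.4],[0,0,0.75],[0,0,0.75],[0,0,0.75]],"angular":[[0,0,0],[0,0,0],[0,0,0],[0,0,0]],"claw":[0.6,0.6,0.6,0.6]}' | grep tcp
python3 - <<'E'
from h import *
save('wrist','w11')
o=[]
for f in('w10','w11'):
    im,K,W=load(f)
    for q in ((.553,-.143,.09),(.568,-.204,.082),(.584,-.265,.098)):
        u=proj(K,W,np.array(q)).astype(int); x=max(u[0]-25,0); y=min(max(u[1]-28,0),384-57)
        c=np.clip(cv2.resize(im[y:y+57,x:x+50],(265,300),interpolation=2)*1.4,0,255).astype(np.uint8).copy()
        cv2.putText(c,f'{f} {x},{y}',(3,12),0,.4,(255,0,0),1)
        for k in range(0,50,10): cv2.line(c,(int(k*5.3),0),(int(k*5.3),300),(90,160,90),1)
        for k in range(0,57,10): cv2.line(c,(0,int(k*5.263)),(265,int(k*5.263)),(90,160,90),1)
        o.append(c)
cv2.imwrite('pics/heads.png',np.vstack([np.hstack(o[:3]),np.hstack(o[3:])])[:,:,::-1])
E
```

```text
tcp_pos: [0.5596, -0.2093, 0.1943]
tcp_pos: [0.5603, -0.2847, 0.1945]
```

View pics/heads.png

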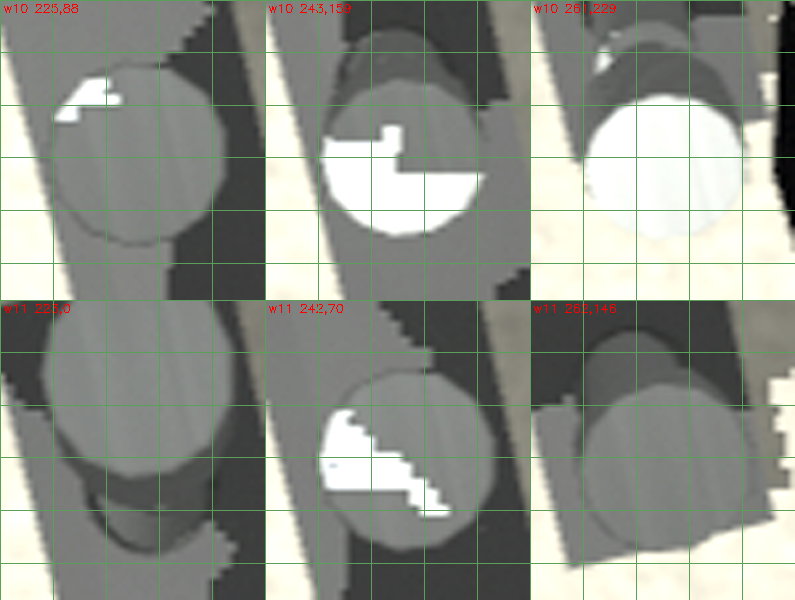

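All three heads are clear in both views. Triangulating:

```bash
python3 - <<'E'
from h import *
q={'C':(.553,-.143,.09),'B':(.568,-.204,.082),'A':(.584,-.265,.098)}
px={'w10':{'C':(139,154),'B':(138,157),'A':(135,166.5)},'w11':{'C':(138,79),'B':(142.5,160),'A':(134,167.5)}}
wd={'w10':{'C':173,'B':162,'A':162},'w11':{'C':190,'B':175,'A':168}}
for n in 'CBA':
    r=[]
    for f in px:
        im,K,W=load(f); u=proj(K,W,np.array(q[n])).astype(int); x=max(u[0]-25,0); y=min(max(u[1]-28,0),384-57)
        uv=(x+px[f][n][0]/5.3-.4,y+px[f][n][1]/5.263-.4); r.append(ray(K,W,uv))
        o,d=r[-1]; zc=319*.028/(wd[f][n]/5.3); dc=d@W[:3,2]; print(n,f,np.round(uv,1),'z from size',(o+d*zc/dc)[2].round(3), [onz(K,W,uv,z)[:2].round(4).tolist() for z in(.082,.09,.098)])
    p,e=meet(r); print(n,p.round(4),np.round(e,4))
print(sense()['tcp_pos'])
E
```

```text
C w10 [250.8 116.9] z from size 0.075 [[0.5531, -0.1435], [0.5534, -0.1433], [0.5536, -0.143]]
C w11 [248.6  14.6] z from size 0.079 [[0.5528, -0.1422], [0.5531, -0.1442], [0.5533, -0.1462]]
C [ 0.5531 -0.1434  0.0869] [0.0001 0.0001]
B w10 [268.6 188.4] z from size 0.073 [[0.5685, -0.2052], [0.5683, -0.2032], [0.568, -0.2012]]
B w11 [268.5 100. ] z from size 0.075 [[0.5686, -0.2054], [0.5684, -0.2056], [0.5682, -0.2057]]
B [ 0.5686 -0.2054  0.0814] [0.0001 0.0001]
A w10 [286.1 260.2] z from size 0.091 [[0.5855, -0.2753], [0.5848, -0.2713], [0.584, -0.2672]]
A w11 [286.9 177.4] z from size 0.081 [[0.5852, -0.2707], [0.5845, -0.269], [0.5838, -0.2673]]
A [ 0.584  -0.2673  0.0977] [0.0001 0.0001]
[ 0.56031693 -0.28417753  0.19452414]
```

The heights are A 0.098 (long), B 0.081 (short) and C ≈ 0.087–0.092 (medium, 0.090), with spacing 64 mm. So post_m is C at (0.5533, −0.143). Grasping its head:

```bash

python3 -m creep '{"slide":[[0,-0.04,-0.4],[0,-0.04,-0.71],[0,-0.04,-0.71]],"angular":[[0,0,0],[0,0,0],[0,0,0]],"claw":[0.6,0.6,0.6]}' >/dev/null
python3 -m creep '{"slide":[[0,-0.03,-0.4],[0,-0.03,-0.7],[0,-0.03,-0.7],[0,-0.03,-0.7]],"angular":[[0,0,0],[0,0,0],[0,0,0],[0,0,0]],"claw":[0.6,0.6,0.6,0.6]}' | grep tcp
python3 -m creep '{"slide":[[0.4,0,0],[0.7,0,0],[0.9,0,0],[0.9,0,0]],"angular":[[0,0,0],[0,0,0],[0,0,0],[0,0,0]],"claw":[0.6,0.6,0.6,0.6]}' | grep tcp
python3 -m creep '{"slide":[[0.2,0,0],[0.4,0,0],[0.43,0,0],[0.43,0,0]],"angular":[[0,0,0],[0,0,0],[0,0,0],[0,0,0]],"claw":[0.6,0.6,0.6,0.6]}' | grep -E 'tcp|force'
python3 -m creep '{"slide":[[0,0,0],[0,0,0],[0,0,0],[0,0,0],[0,0,0],[0,0,0],[0,0,0]],"angular":[[0,0,0],[0,0,0],[0,0,0],[0,0,0],[0,0,0],[0,0,0],[0,0,0]],"claw":[0,0,0,0,0,0,0]}' 25
```

```text
tcp_pos: [0.554, -0.144, 0.1949]
tcp_pos: [0.552, -0.1453, 0.102]
tcp_pos: [0.5542, -0.1454, 0.0622]
wrist_force: [0.6, 0.2, 0.4]
clock: 20.35
tcp_pos: [0.5543, -0.1449, 0.0623]
eef_rot: [0.5, 0.5, 0.5, -0.5]
wrist_force: [-1.6, -0.1, 6.7]
gripper_width: 0.0278
```

```bash

python3 -m creep '{"slide":[[-0.1,0,0],[-0.3,0,0],[-0.6,0,0],[-1,0,0],[-1,0,0]],"angular":[[0,0,0],[0,0,0],[0,0,0],[0,0,0],[0,0,0]],"claw":[0,0,0,0,0]}' | grep -E 'tcp|force'
python3 -m creep '{"slide":[[0,0,-0.2],[0,0.05,-0.5],[0,0.1,-0.75],[0,0.1,-0.75]],"angular":[[0,0,0],[0,0,0],[0,0,0],[0,0,0]],"claw":[0,0,0,0]}' | grep tcp
python3 -m creep '{"slide":[[0,0,-0.3],[0,0.05,-0.6],[0,0.1,-0.75],[0,0.1,-0.75]],"angular":[[0,0,0],[0,0,0],[0,0,0],[0,0,0]],"claw":[0,0,0,0]}' | grep tcp
python3 -m creep '{"slide":[[0,0,-0.3],[0,0.05,-0.6],[0,0.09,-0.73],[0.1,0.09,-0.73],[0.15,0.09,-0.73],[0.15,0.09,-0.73],[0.15,0.09,-0.73]],"angular":[[0,0,0],[0,0,0],[0,0,0],[0,0,0],[0,0,0],[0,0,0],[0,0,0]],"claw":[0,0,0,0,0,0,0]}' | grep -E 'clock|tcp|force'
python3 - <<'E'
from h import *
im,K,W=save('wrist','w12'); save('scene','s6'); save('side','sd6')
o=[]
t=sense()['tcp_pos'];print(t)
for f in('w12','s6','sd6'):
    im,K,W=load(f); q=np.array([.5835,.081,.08]); u=proj(K,W,q).astype(int); h=45 if f=='w12' else 30; x,y=u-h; print(f,x,y,proj(K,W,np.array([.5835,.081,.074])),proj(K,W,np.array([t[0],.081,.091])))
    c=np.clip(cv2.resize(im[y:y+2*h,x:x+2*h],(400,400) if f=='w12' else (200,200),interpolation=2)*1.6,0,255).astype(np.uint8)
    o.append(c)
cv2.imwrite('pics/post_over.png',np.hstack([o[0],np.vstack(o[1:])])[:,:,::-1])
E
```

```text
tcp_pos: [0.5571, -0.1457, 0.167]
wrist_force: [0.7, 0.0, -1.0]
tcp_pos: [0.5638, -0.0674, 0.1612]
tcp_pos: [0.5745, 0.0062, 0.1614]
clock: 22.35
tcp_pos: [0.5828, 0.077, 0.1462]
wrist_force: [-1.1, 0.6, -1.8]
[0.58326103 0.07754894 0.14684994]
w12 214 158 [259.28867644 201.20137233] [258.91653533 207.99149176]
s6 244 163 [274.34905491 195.37572109] [274.44366706 190.91516556]
sd6 205 138 [235.1867986  170.08654538] [234.80471365 166.40703369]
```

View pics/post_over.png

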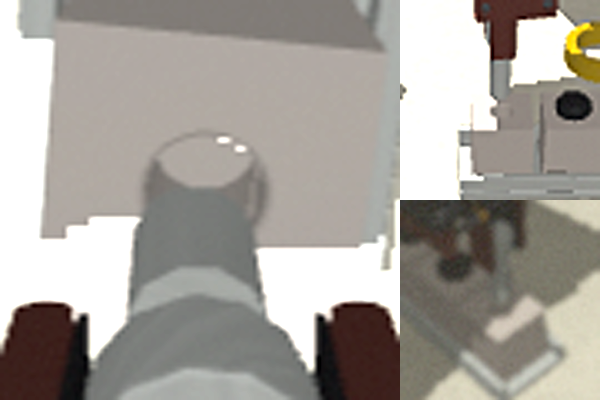

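The post is held upright just over the bore. In the crop the bore centre is at about x 205 and the shank centre at about 198, so the post sits about 1 mm to −x. That was the 12th picture, so the rest is numeric.

```bash
python3 - <<'E'
from h import *
im,K,W=load('w12'); g=im.mean(2).astype(int)
print('cols',list(range(240,282)))
for r in range(184,226,1): print(r,' '.join(f'{v:3d}' for v in g[r,240:282]))
E
```

```text
cols [240, 241, 242, 243, 244, 245, 246, 247, 248, 249, 250, 251, 252, 253, 254, 255, 256, 257, 258, 259, 260, 261, 262, 263, 264, 265, 266, 267, 268, 269, 270, 271, 272, 273, 274, 275, 276, 277, 278, 279, 280, 281]
184 106 105 106 106 106 106 107 106 106 106 105 106 106 106 106 106 106 106 106 106 106 106 106 106 106 106 106 106 106 106 106 106 106 106 105 105 106 105 105 106 106 106
185 105 106 107 105 106 105 106 105 106 106 106 106 106 106 106 106 106 106 106 106 106 106 106 106 106 107 105 106 106 106 106 106 106 105 106 105 106 106 106 105 106 106
186 106 106 105 106 105 106 106 105 106 106 106 105 106 106 105 106 106 106 105 105 105 105 105 105 106 105 105 106 105 106 106 106 106 105 107 106 106 106 105 106 106 106
187 106 106 106 106 105 106 105 106 106 106 106 106 105 106 105 105 105 103  97  96  96  98 101 103 105 106 105 106 106 106 105 106 105 105 106 105 105 107 107 106 106 106
188 106 106 105 106 106 106 106 105 106 106 106 106 106 106 101  94  91  91  95  97  96  94  92  95  97 100 103 105 105 106 106 106 105 106 106 106 106 106 106 106 105 106
189 106 105 106 106 106 
[... 5639 characters left out ...]
 209 209 209
222 214 215 167  89  74  80  96 106 106 106 105 105 104 103 103 103 103 103 104 104 104 105 105 105 105 105 105 104 104  99  83  71  69 165 210 210 209 209 209 209 209 209
223 214 214 158  71  74  88 102 104 105 105 105 105 105 104 104 103 102 103 102 102 102 103 104 104 104 105 104 105 105 106  96  79  69 164 209 209 210 209 209 209 209 209
224 213 213 158  72  79  96 105 105 104 104 104 104 104 104 105  97  91  87  85  85  91  96  99 102 104 103 103 104 104 105 105  96  78 113 182 209 209 209 209 209 209 209
225 214 213 157  74  89 103 106 106 106 104 104 103  96  88  82  79  78  78  78  77  78  76  80  86  89  94  96  96 101 103 103  96  78 114 182 210 210 209 209 209 209 208
```

```bash
python3 - <<'E'
from h import *
from scipy.optimize import brentq
im,K,W=load('w12')
for nm,row,rad,z in (('step',217.6,.010,.1324),('head bottom',223.9,.014,.1524)):
    print(nm, brentq(lambda y: proj(K,W,np.array([.5833,y+rad,z]))[1]-row,.05,.1))
g=im.mean(2); print(g[222:262,258].astype(int).tolist())
for u in ((259.8,201.2),(259.8,200.8)): print('mouth',onz(K,W,u,.074))
for z in (.092,.1124,.1324): print(z,proj(K,W,np.array([.5833,.0788,z])), proj(K,W,np.array([.5833,.0888,z])))
print(sense()['tcp_pos'])
E
```

```text
step 0.07841645820569879
head bottom 0.07804154008317195
[104, 102, 85, 78, 77, 77, 77, 78, 81, 80, 80, 78, 78, 79, 78, 78, 78, 80, 87, 112, 114, 109, 108, 107, 108, 107, 106, 107, 107, 106, 107, 106, 106, 106, 106, 106, 105, 105, 105, 105]
mouth [0.58389213 0.08100052 0.074     ]
mouth [0.58389263 0.08132046 0.074     ]
0.092 [258.97429329 211.35412333] [258.94262151 197.89905693]
0.1124 [258.89439744 221.24295015] [258.85865511 206.63092494]
0.1324 [258.79994026 232.93405546] [258.75914129 216.97960663]
[0.58326103 0.07754894 0.14684994]
```

The post axis is at y ≈ 0.0785 and the mouth at 0.081, so I shift +2.5 mm in y and +1.9 mm in x, then lower slowly.

```bash

python3 -m creep '{"slide":[[0.05,0.019,-0.025],[0.1,0.019,-0.025],[0.15,0.019,-0.025],[0.16,0.019,-0.025],[0.16,0.019,-0.025]],"angular":[[0,0,0],[0,0,0],[0,0,0],[0,0,0],[0,0,0]],"claw":[0,0,0,0,0]}'| grep -E 'tcp|force'
python3 -m creep '{"slide":[[0.005,0,0],[0.01,0,0],[0.015,0,0],[0.02,0,0],[0.02,0,0]],"angular":[[0,0,0],[0,0,0],[0,0,0],[0,0,0],[0,0,0]],"claw":[0,0,0,0,0]}'| grep -E 'tcp|force'
python3 -m creep '{"slide":[[0.005,0,0],[0.01,0,0],[0.01,0,0]],"angular":[[0,0,0],[0,0,0],[0,0,0]],"claw":[0,0,0]}'| grep -E 'tcp|force'
python3 -m creep '{"slide":[[0.005,0,0],[0.01,0,0],[0.01,0,0]],"angular":[[0,0,0],[0,0,0],[0,0,0]],"claw":[0,0,0]}'| grep -E 'tcp|force'
python3 -c "
from h import *
s=sense();print(s['clock'],s['ft_torque'])"
```

```text
tcp_pos: [0.5848, 0.0807, 0.1302]
wrist_force: [-0.0, -0.9, -0.9]
tcp_pos: [0.585, 0.0806, 0.1287]
wrist_force: [0.3, 0.7, -1.7]
tcp_pos: [0.585, 0.0807, 0.1276]
wrist_force: [1.1, 0.5, -1.4]
tcp_pos: [0.5851, 0.0806, 0.1267]
wrist_force: [0.5, -0.3, -1.1]
24.1 [-0.11338479  0.09325704 -0.02377464]
```

```bash

for i in 1; do
python3 -m creep '{"slide":[[0.005,0,0],[0.01,0,0],[0.01,0,0]],"angular":[[0,0,0],[0,0,0],[0,0,0]],"claw":[0,0,0]}'| grep -E 'tcp|force'
python3 -m creep '{"slide":[[0.005,0,0],[0.01,0,0],[0.01,0,0]],"angular":[[0,0,0],[0,0,0],[0,0,0]],"claw":[0,0,0]}'| grep -E 'tcp|force'
python3 -m creep '{"slide":[[0.005,0,0],[0.01,0,0],[0.01,0,0]],"angular":[[0,0,0],[0,0,0],[0,0,0]],"claw":[0,0,0]}'| grep -E 'tcp|force'
done
```

```text
tcp_pos: [0.585, 0.0805, 0.1256]
wrist_force: [0.1, -0.3, -0.4]
tcp_pos: [0.585, 0.0806, 0.1245]
wrist_force: [-0.5, -0.4, -0.4]
tcp_pos: [0.585, 0.0806, 0.1236]
wrist_force: [-0.6, -2.0, -1.2]
```

The foot is about 4.5 mm into the bore without resistance. Continuing, and watching the side forces.

```bash

python3 -m creep '{"slide":[[0.01,0,0],[0.02,0,0],[0.03,0,0],[0.03,0,0]],"angular":[[0,0,0],[0,0,0],[0,0,0],[0,0,0]],"claw":[0,0,0,0]}'| grep -E 'tcp|force'
python3 -m creep '{"slide":[[0.01,0,0.003],[0.02,0,0.004],[0.03,0,0.004],[0.03,0,0.004]],"angular":[[0,0,0],[0,0,0],[0,0,0],[0,0,0]],"claw":[0,0,0,0]}'| grep -E 'tcp|force'
python3 -c "
from h import *
s=sense();print(s['clock'],s['ft_torque'])"
```

```text
tcp_pos: [0.585, 0.0806, 0.1205]
wrist_force: [-0.3, -1.6, -1.4]
tcp_pos: [0.585, 0.0803, 0.1175]
wrist_force: [0.4, -1.0, -2.0]
25.8 [-0.24998908  0.05853008 -0.01501991]
```

```bash

python3 -m creep '{"slide":[[0.015,0,0],[0.03,0,0],[0.045,0,0],[0.05,0,0],[0.05,0,0]],"angular":[[0,0,0],[0,0,0],[0,0,0],[0,0,0],[0,0,0]],"claw":[0,0,0,0,0]}'| grep -E 'tcp|force'
python3 -m creep '{"slide":[[0.015,0,0],[0.03,0,0],[0.045,0,0],[0.05,0,0],[0.05,0,0]],"angular":[[0,0,0],[0,0,0],[0,0,0],[0,0,0],[0,0,0]],"claw":[0,0,0,0,0]}'| grep -E 'tcp|force'
```

```text
tcp_pos: [0.585, 0.0803, 0.1125]
wrist_force: [-0.7, -1.1, -1.3]
tcp_pos: [0.5849, 0.0802, 0.1075]
wrist_force: [-1.3, -1.7, -1.8]
```

```bash

python3 -m creep '{"slide":[[0.015,0,0],[0.03,0,0],[0.045,0,0],[0.06,0,0],[0.06,0,0]],"angular":[[0,0,0],[0,0,0],[0,0,0],[0,0,0],[0,0,0]],"claw":[0,0,0,0,0]}'| grep -E 'tcp|force'
python3 -m creep '{"slide":[[0.015,0,0.001],[0.03,0,0.002],[0.045,0,0.002],[0.06,0,0.002],[0.06,0,0.002]],"angular":[[0,0,0],[0,0,0],[0,0,0],[0,0,0],[0,0,0]],"claw":[0,0,0,0,0]}'| grep -E 'tcp|force'
python3 -c "
from h import *
s=sense();print(s['clock'],s['ft_torque'])"
```

```text
tcp_pos: [0.5849, 0.0802, 0.1014]
wrist_force: [-0.6, -0.4, -2.0]
tcp_pos: [0.5849, 0.08, 0.0954]
wrist_force: [-2.1, -1.2, -2.1]
27.8 [-0.34520606  0.44683835  0.00657421]
```

```bash

python3 -m creep '{"slide":[[0.015,0,0],[0.03,0,0],[0.045,0,0],[0.045,0,0]],"angular":[[0,0,0],[0,0,0],[0,0,0],[0,0,0]],"claw":[0,0,0,0]}'| grep -E 'tcp|force'
python3 -m creep '{"slide":[[0.005,0,0],[0.01,0,0],[0.01,0,0]],"angular":[[0,0,0],[0,0,0],[0,0,0]],"claw":[0,0,0]}'| grep -E 'tcp|force'
python3 -m creep '{"slide":[[0.005,0,0],[0.005,0,0]],"angular":[[0,0,0],[0,0,0]],"claw":[0,0]}'| grep -E 'tcp|force'
python3 -m creep '{"slide":[[0.005,0,0],[0.005,0,0]],"angular":[[0,0,0],[0,0,0]],"claw":[0,0]}'| grep -E 'tcp|force'
```

```text
tcp_pos: [0.5848, 0.08, 0.0909]
wrist_force: [-3.7, -1.9, -1.6]
tcp_pos: [0.5848, 0.08, 0.0901]
wrist_force: [-4.2, -2.6, 0.3]
tcp_pos: [0.5849, 0.08, 0.0897]
wrist_force: [-4.8, -2.4, 0.9]
tcp_pos: [0.5848, 0.08, 0.0891]
wrist_force: [-4.8, -2.5, 1.3]
```

```bash

python3 -m creep '{"slide":[[0,-0.003,0.002],[0.005,-0.003,0.002],[0.005,-0.003,0.002]],"angular":[[0,0,0],[0,0,0],[0,0,0]],"claw":[0,0,0]}'| grep -E 'tcp|force'
python3 -m creep '{"slide":[[0.005,0,0],[0.005,0,0]],"angular":[[0,0,0],[0,0,0]],"claw":[0,0]}'| grep -E 'tcp|force'
python3 -m creep '{"slide":[[0.005,0,0],[0.005,0,0]],"angular":[[0,0,0],[0,0,0]],"claw":[0,0]}'| grep -E 'tcp|force'
```

```text
tcp_pos: [0.5848, 0.0799, 0.0887]
wrist_force: [-3.8, -2.0, 0.1]
tcp_pos: [0.5848, 0.0799, 0.0884]
wrist_force: [-4.0, -2.2, 3.7]
tcp_pos: [0.5849, 0.0799, 0.0884]
wrist_force: [-6.1, -1.5, 8.1]
```

Bottomed at TCP 0.0884 (foot z 0.0342, where 0.034 is expected) with 8 N. Releasing and retreating.

```bash

python3 -m creep '{"slide":[[0,0,0],[0,0,0],[0,0,0],[0,0,0],[0,0,0]],"angular":[[0,0,0],[0,0,0],[0,0,0],[0,0,0],[0,0,0]],"claw":[0.6,0.6,0.6,0.6,0.6]}'| grep -E 'clock|tcp|force|width'
python3 -m creep '{"slide":[[-0.1,0,0],[-0.4,0,0],[-0.8,0,0],[-1,0,0],[-1,0,0]],"angular":[[0,0,0],[0,0,0],[0,0,0],[0,0,0],[0,0,0]],"claw":[0.6,0.6,0.6,0.6,0.6]}'| grep -E 'tcp|force'
python3 -m creep '{"slide":[[0,-0.2,0.4],[0,-0.3,0.6],[0,-0.3,0.6],[0,-0.3,0.6]],"angular":[[0,0,0],[0,0,0],[0,0,0],[0,0,0]],"claw":[0.6,0.6,0.6,0.6]}'| grep -E 'tcp|force'
python3 -c "
from h import *
save('wrist','w13')"
python3 -m creep '{"slide":[[0,0,0.4],[0,0,0.8],[0,0,0.8],[0,0,0.8]],"angular":[[0,0,0],[0,0,0],[0,0,0],[0,0,0]],"claw":[0.6,0.6,0.6,0.6]}'| grep -E 'clock|tcp|force'
python3 - <<'E'
from h import *
save('wrist','w14'); save('scene','s7'); save('side','sd7')
# head disc: project expected head centre & print blob measured around it
for f in('w13','w14'):
    im,K,W=load(f); q=np.array([.584,.081,.116]); u=proj(K,W,q); print(f,u)
    g=cv2.medianBlur(cv2.cvtColor(im,cv2.COLOR_RGB2GRAY),3); x,y=(u-40).astype(int); y=max(y,0)
    c=g[y:y+80,x:x+80]
    cc=cv2.HoughCircles(cv2.resize(c,None,fx=4,fy=4),cv2.HOUGH_GRADIENT,1,40,param1=60,param2=18,minRadius=50,maxRadius=100)
    print(None if cc is None else (cc[0][:4]/4+[x,y,0]).round(1).tolist())
E
```

```text
clock: 30.1
tcp_pos: [0.585, 0.0799, 0.0876]
wrist_force: [-0.8, -0.4, 0.7]
gripper_width: 0.0527
tcp_pos: [0.5871, 0.0801, 0.1917]
wrist_force: [-0.3, 0.2, 0.2]
tcp_pos: [0.5546, 0.0199, 0.1872]
wrist_force: [0.8, -0.7, 0.0]
clock: 31.45
tcp_pos: [0.5551, -0.0599, 0.1873]
wrist_force: [-0.1, -0.0, -0.5]
w13 [299.22062345 125.08374687]
None
w14 [302.26885565  -0.45257776]
None
```

```bash

python3 -m creep '{"slide":[[0,0,-0.2],[0,0,-0.4],[0,0,-0.4],[0,0,-0.4]],"angular":[[0,0,0],[0,0,0],[0,0,0],[0,0,0]],"claw":[0.6,0.6,0.6,0.6]}'| grep -E 'clock|tcp'
python3 - <<'E'
from h import *
save('wrist','w15')
for f in('w13','w15'):
    im,K,W=load(f); u=proj(K,W,np.array([.584,.081,.116])).round().astype(int); g=im.mean(2).astype(int); print(f,u)
    print('row',u[0]-30,g[u[1],u[0]-30:u[0]+31].tolist()); a=max(u[1]-30,0); print('col',a,g[a:u[1]+40,u[0]].tolist())
a=load('scene0')[0].astype(int); b=load('s7')[0].astype(int); K,W=load('s7')[1:]
d=(np.abs(a-b).max(2)>25)[150:215,255:300]; ys,xs=np.nonzero(d); print('scene diff rows',ys.min()+150,ys.max()+150,'cols',xs.min()+255,xs.max()+255)
for z in(.074,.094,.108,.116,.124): print(z,proj(K,W,np.array([.584,.081,z])).round(1), proj(K,W,np.array([.570,.081,z])).round(1))
for r in range(172,200): print(r,''.join('#' if v else '.' for v in d[r-150]))
E
```

```text
clock: 32.0
tcp_pos: [0.5547, -0.0191, 0.1877]
w13 [299 125]
row 269 [96, 95, 95, 95, 96, 95, 95, 96, 95, 79, 63, 84, 99, 100, 99, 100, 98, 98, 98, 97, 98, 102, 101, 101, 101, 99, 98, 98, 96, 97, 97, 97, 98, 99, 99, 98, 96, 96, 97, 100, 99, 97, 97, 97, 96, 97, 98, 95, 89, 90, 94, 94, 94, 94, 95, 94, 95, 94, 91, 93, 97]
col 95 [96, 95, 96, 95, 96, 96, 95, 95, 96, 96, 91, 87, 100, 102, 102, 101, 101, 100, 101, 101, 100, 100, 99, 99, 99, 99, 98, 97, 98, 97, 97, 97, 97, 96, 97, 97, 96, 96, 96, 96, 96, 96, 95, 96, 96, 97, 95, 95, 93, 81, 94, 95, 94, 94, 95, 94, 95, 94, 94, 94, 94, 94, 93, 91, 81, 101, 103, 108, 194, 193]
w15 [301  67]
row 271 [98, 97, 98, 97, 98, 98, 98, 98, 83, 67, 86, 102, 104, 105, 104, 103, 103, 103, 102, 102, 104, 106, 106, 105, 105, 104, 103, 102, 101, 102, 102, 101, 103, 102, 102, 102, 100, 99, 100, 104, 104, 102, 101, 100, 100, 100, 100, 100, 96, 89, 92, 96, 96, 96, 96, 95, 95, 95, 96, 97, 97]
col 37 [97, 97, 97, 97, 97, 96, 98, 97, 97, 93, 101, 104, 104, 105, 104, 104, 103, 104, 103, 103, 103, 103, 103, 103, 103, 102, 102, 101, 102, 101, 102, 101, 101, 101, 101, 
[... 1055 characters left out ...]

186 .....######################################..
187 .....########################################
188 .....########################################
189 .....########################################
190 .....########################################
191 ......##############################.........
192 ......#############################..........
193 .....#############################...........
194 .....############################............
195 ....############......#########..............
196 ....############.......########..............
197 ...##############.....#########..............
198 ...############################..............
199 ..#############################..............
```

```bash
python3 - <<'E'
from h import *
p,e=meet([ray(*load('w13')[1:],(298.6,125.1)),ray(*load('w15')[1:],(300.6,66.9))]); print('head top',p,e)
s=sense();print(s['clock'],s['tcp_pos'],s['wrist_force'],s['gripper_width'])
# rod + posts still standing: compare s7 with s5 in their regions
a=load('s5')[0].astype(int); b=load('s7')[0].astype(int)
for n,q,h in (('rod',(.442,-.04,.113),8),('A',(.584,-.266,.08),8),('B',(.5685,-.2045,.07),8),('C',(.5533,-.1433,.08),8),('pink',(.535,-.052,.05),10)):
    u=proj(*load('s7')[1:],np.array(q)).astype(int); d=np.abs(a-b).max(2)[u[1]-h:u[1]+h,u[0]-h:u[0]+h]; print(n,u,'changed frac',(d>30).mean().round(2))
E
```

```text
head top [0.58358071 0.08098625 0.11594238] [np.float64(1.7405720237497193e-05), np.float64(1.740572023774116e-05)]
32.05 [ 0.55473167 -0.01966792  0.18768633] [0.26379074 0.04400155 0.28259972] 0.05246038853710695
rod [231 162] changed frac 0.38
A [159 202] changed frac 0.0
B [180 200] changed frac 0.0
C [200 193] changed frac 0.24
pink [230 195] changed frac 0.06
```

Head top triangulates to z = 0.1159 (0.116 expected for a flush step). The scene change at the rod is probably the gripper in front of it, so I check that in the wrist and side views.

```bash
python3 - <<'E'
from h import *
im,K,W=load('w15'); u=proj(K,W,np.array([.4417,-.0405,.136])).round().astype(int); g=im.mean(2).astype(int); print(u,'row',u[0]-24,g[u[1],u[0]-24:u[0]+25].tolist(),'col',u[1]-24,g[u[1]-24:u[1]+25,u[0]].tolist())
tip=proj(K,W,np.array([.5547,-.0197,.19])); print('gripper at',tip)
a=load('sd5')[0].astype(int);b=load('sd7')[0].astype(int);u=proj(*load('sd7')[1:],np.array([.442,-.04,.113])).astype(int);d=np.abs(a-b).max(2)[u[1]-10:u[1]+16,u[0]-8:u[0]+8];print('side rod changed',(d>30).mean())
E
```

```text
[103 242] row 79 [46, 46, 46, 44, 46, 46, 45, 45, 46, 46, 46, 46, 45, 46, 45, 46, 46, 46, 52, 60, 69, 69, 68, 68, 69, 70, 70, 70, 70, 68, 68, 68, 69, 69, 70, 69, 67, 68, 67, 68, 69, 68, 67, 67, 64, 52, 32, 20, 19] col 218 [97, 96, 97, 99, 101, 102, 101, 100, 99, 100, 100, 101, 100, 99, 97, 79, 43, 29, 58, 69, 72, 71, 70, 70, 69, 67, 67, 68, 68, 67, 65, 67, 67, 67, 67, 65, 52, 64, 74, 100, 97, 96, 100, 157, 157, 142, 11, 12, 12]
gripper at [257.78686728 248.24695873]
side rod changed 0.22115384615384615
```

```bash
python3 - <<'E'
from h import *
im,K,W=load('w15'); print(im[242,85],im[242,110],im[242,126])
for f,z in(('w15',0),('w9',0),('w3',0)):
    im,K,W=load(f); u=proj(K,W,np.array([.4417,-.0405,.136])).round().astype(int)
    i=im.astype(int); m=((i.max(2)-i.min(2)<8)&(abs(i.mean(2)-69)<7)).astype(np.uint8); m[:max(u[1]-30,0)]=0; m[u[1]+30:]=0; m[:,:max(u[0]-35,0)]=0; m[:,u[0]+35:]=0
    m=cv2.morphologyEx(m,cv2.MORPH_OPEN,np.ones((5,5))); n,l,st,ce=cv2.connectedComponentsWithStats(m)
    for k in range(1,n):
        if st[k][4]>60: print(f,u,st[k],ce[k].round(1),onz(K,W,ce[k],.136).round(4))
E
```

```text
[64 53 19] [68 68 70] [20 20 20]
w15 [103 242] [ 98 235  27  25 525] [111.4 246.6] [ 0.4476 -0.0437  0.136 ]
w9 [139 112] [134 102  30  31 678] [148.9 116.3] [ 0.4479 -0.0435  0.136 ]
w3 [134 133] [122 121  25  26 480] [134.5 133.6] [ 0.442  -0.0407  0.136 ]
```

The rod top triangulates to z = 0.136 at the same spot from two views, so it is fully seated. It leans about 3°, which is what the hole clearance allows. The post is flush and the gripper is clear, so I hand in.

```bash
python3 -c "
from bench import finish_job
print(finish_job())"
```

```text
the job is handed in; nothing more can be done
None
```

The job is handed in at about 32 s of the 58 s allowed: the rod is back in its stand, and post_m is all the way down in the open socket and released.

**Depth:** I rested the rod on the bottom of the bore with about 8 N. Compared with where it stands in its own stand, the bore is about 40 mm deep (39.9 mm).

**Post choice:** From two wrist views the rack heads stood at 0.098, 0.081 and 0.087–0.092 m, so the last one is post_m (0.090 m). I lowered it in small steps with under 5 N sideways, 6 N at most at the final touch. It bottomed at 8 N and I let go.

**Last checks:**
- **Post:** its head top is at z = 0.1159 m, where 0.116 m means the step is level with the socket's top face.
- **Rod:** it is fully seated, top at 0.136 m. It leans about 3°, near what the stand hole's play allows and about 6 mm off at the top from where it first stood. I left it so.
- **Other things:** the two remaining posts are unchanged in the scene view. That view changed a little at the pink post (6% of its patch). It changed more around the rod, which I put down to the gripper and its shadow and then checked in the wrist views. I made no separate check of the other things on the table.

**Disagreed on the way:** early height readings for the short and long posts were off by up to 17 mm. I took two better views before choosing.

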